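# Move three resin specimen mounts on one step at the electron microscope bench

### The arm

A 7-joint arm with a two-finger parallel gripper is mounted at the origin on the work surface. World frame = base frame: x ahead of the robot, y to its left, z up, the work surface at z = 0. Lengths are in m, angles in rad, forces in N, time in s.
With the tool pointing down it reaches from about 0.4 to 0.85 m from the base axis. Payload 4.5 kg.
Tool frame: the origin (TCP) lies midway between the tips of the shut fingers; the grasp point (between the pads) lies 19 mm behind it; z points along the fingers, y is the direction in which the jaws open and shut (so a half turn about z gives the same grasp; the last joint's range is limited). The gripper opens to 88 mm and grips with 3 to 60 N. Pads are 18 mm wide; open, the fingers measure 123 mm over their backs; the gripper's body (75 mm by 187 mm) begins 45 mm behind the grasp point.
Start: joints at [-1.116, 0.689, -0.195, 1.565, 0.157, 0.902, -0.215], TCP at [0.255, 0.571, 0.239] pointing down, gripper open.
Joint ranges: [-3.01, 3.01], [-0.46, 2.08], [-1.47, 1.51], [0.13, 2.56], [-1, 4.14], [0.04, 2.09], [-2.66, 2.66]. Speed limits (rad/s): [2.57, 2.57, 3.14, 3.14, 3.14, 3.14, 3.14].

### API

Orientations are given as a unit quaternion [x, y, z, w].
In Python, from plant import r, viewer gives the robot as it stands.
- The arm moves only by the tool play_rows, never from a script. Its argument "commands" is a list of rows, each an object with "delta_rot": the turn, a rotation vector about the tool's x, y, z normalised to -1 to 1, where 1 is pi rad, a list of three; "travel": the shift along the tool's x, y, z normalised to -1 to 1, where 1 is 15 cm, a list of three; "gripper": the opening, from -1 (shut) to 1 (fully open). In form: [{"delta_rot": [wx, wy, wz], "travel": [x, y, z], "gripper": gripper}, ...]. A call has 1 to 12 rows; each row is the pose to reach, as a shift and turn from the pose commanded when the call began, along the tool's axes at that moment, turning the shorter way round; what a row does not reach only later rows make up. A row lasts 1/8 s, in which the tool goes at most 62.5 mm and 10.7 degrees, less where a joint would pass 70% of its speed; a pose out of reach is approached as far as the arm can. A call with a number of a shift or a turn outside -1 to 1 is refused whole. A call with a gripper value outside its range is refused whole. The fingers move at their own pace and stop on an object; "force" is the grip in N (left out, the last holds). Time passes only in rows, so rows that repeat a pose let the fingers close. It gives the time, the measured TCP pose, the force and the opening at its end, in the units of the state.
- r.get_state(): the state, without advancing time (a new reading comes with each control period).
- viewer.snapshot(name): name is "side" or "top"; returns a dict with "color" (384x512x3 uint8, red, green, blue), "z_map" (384x512 float32, m along the optical axis (not along the pixel's ray), 0 where there is no reading), "fx", "fy", "cx", "cy" (pixels), "origin" and "attitude" of the camera in the world. Camera axes: x right, y up, looking along -z (the intrinsics and any distortion apply to the point x, -y, -z); pixel columns grow to the right and rows downward; lengths in m; the calibration is good to about 2 mm. A picture is of the moment at which its call begins.
- r.finish_job(): hands the job in, once; it reports no verdict.
Trained networks look in the newest picture that a camera, given by its name, has taken for a name from the list of things; names that differ only in an ending like _2 or _b are one class to them, and where a whole thing is asked for, a point or a joint stands for the part that bears it (a point fixed in the world has none). Each returns a list of dicts, best first, with "conf" (0 to 1); they miss things now and then, are a little off and sometimes report something else, mostly with a low value. They report only what shows in the picture. A call takes as long as a camera call. They do not tell look-alikes from the thing itself.
- viewer.outline_of(camera, label): "pixels" (384x512 bool, what is visible of it) and "at" ([column, row] in pixels, amid what is visible of it).
- viewer.pinpoint(camera, label): "at" ([column, row] in pixels: a listed point, or the origin of a listed thing).
The state is a dict: "clock": time; "q": joint angles; "qd": joint speeds; "joint_torque": joint torques, N m; "tool_pos": TCP position; "eef_rot": TCP orientation; "contact_force": force on the tool from outside, world axes, zero at the start; "moment": the same for the moment, N m; "opening": opening from 0.0 (shut) to 1.0 (fully open).
Only numpy, scipy, OpenCV 4.12 (cv2) and the standard library are available. Lean on these libraries where they do the work, as an engineer would, in place of code of your own. Each camera call takes 0.05 s, during which the arm holds its last target. There are 200 camera calls.

### The job

Move the three resin specimens on by one step: the black one on the microscope stage has been scanned and goes to the storage base, the red one in the coater has been coated and goes onto the microscope stage, and the green one on the storage base goes onto the coater's table. Each place takes only one specimen, so park one on the blue tile meanwhile; never stand a specimen on the bare bench or tip it over, and leave the coater's glass chamber, the dome cover and the trackball where they are. Finish with each specimen upright in the middle of its new place, polished face up, and let go.

Things in the scene. Friction and masses are not known exactly. Their poses are not given: they have to be found in the camera images.
- black_mount: Specimen cast in black resin, a square of polished steel in its polished top face. Stands upright on one of the places at the start. Solid disc, 40 mm diameter, 24 mm high, about 70 g; origin at the centre of its underside, z up (along the disc's axis).
- red_mount: Specimen cast in red resin, a round of copper in its polished top face. Stands upright on one of the places at the start. Solid disc, 40 mm diameter, 24 mm high, about 70 g; origin at the centre of its underside, z up (along the disc's axis).
- green_mount: Specimen cast in green resin, a narrow bar of aluminium in its polished top face. Stands upright on one of the places at the start. Solid disc, 40 mm diameter, 24 mm high, about 70 g; origin at the centre of its underside, z up (along the disc's axis).
- stage: The microscope's lift-out specimen stage, standing fixed on the bench: aluminium base plate 150 x 100 mm (x by y), grey cross slide, two small black drive knobs at the sides (under 35 mm high, on its -x and +y sides), and on top a round aluminium specimen disc, 64 mm diameter, flat, its top 46 mm above the bench. Origin on the disc's axis at bench level, z up: a specimen in the middle of the disc stands 46 mm straight above it.
- coater: Base unit of a sputter coater with its glass chamber taken off, fixed: grey housing 200 x 180 mm (x by y, dark control panel on its -x side), 75 mm high, a round aluminium base plate of 150 mm diameter with a black gasket ring on it up to 87 mm, and in its centre on a short post the round steel specimen table, 64 mm diameter, flat, its top 103 mm above the bench. Origin on the table's axis at bench level, z up.
- keeper: Storage base for one specimen, fixed: round black foot, 90 mm diameter, 18 mm high, with a raised flat yellow foam pad in its centre, 64 mm diameter, its top 24 mm above the bench (the pad is firm). Origin on its axis at bench level, z up.
- tile: Blue glazed ceramic tile, fixed, 110 x 110 mm, 8 mm thick, empty at the start: the free spot. Origin at the centre of its underside, at bench level, z up; its top is 8 mm above the bench.
- chamber: Bystander: the coater's glass cylinder with black gaskets and an aluminium head on top, standing loose; 132 mm diameter, 144 mm high, 0.8 kg. Origin at the centre of its underside.
- dome: Bystander: clear plastic dome cover of the storage base with black rim and black knob, loose; 86 mm diameter, 57 mm high, 0.12 kg. Origin at the centre of its underside.
- trackball: Bystander: black computer trackball with a grey ball, loose; 130 x 90 mm (x by y), 50 mm high, 0.3 kg. Origin at the centre of its underside.
Not all that is in view belongs to the job. Of the things like the green_mount, leave any that is yellow; of the rest the smaller one is meant.

How it is judged:
By the outcome, as a careful person would: the job done as asked, in the order asked, and still so for the second after the job is handed in, with the robot touching nothing.
It also fails if it takes over 136 s, if anything falls off the work surface, if the arm or the gripper's body presses on something with over 40 N, if the wrist force passes 120 N, or if a joint passes its speed limit or range.

## Working session

There is one attempt and no reset: what is moved stays moved. The work goes in short steps, Python scripts to look and compute and a tool call to move; the robot and the scene stay as the last step left them, time stands still between calls to the robot, and variables do not carry over. Pictures are saved under pics/ and viewed, about 12 in all and at most 16, crops included, and the job is handed in when it is done.

Besides the shell and the picture viewer there is one more tool, called after "Call:" by a JSON object that holds its "method" and its "body", one argument or row to a line. play_rows: Moves the arm, as the interface text tells. Its arguments: {"type":"object","properties":{"commands":{"type":"array","items":{"type":"object","properties":{"delta_rot":{"type":"array","items":{"type":"number","minimum":-1,"maximum":1}},"travel":{"type":"array","items":{"type":"number","minimum":-1,"maximum":1}},"gripper":{"type":"number"}}}},"force":{"type":"number"}},"required":["commands"]}

```bash
mkdir -p pics; cat > h.py <<'E'
import numpy as np,cv2
from scipy.spatial.transform import Rotation as R
from plant import r,viewer
def cam_R(s):
    a=np.array(s["attitude"],float)
    return R.from_quat(a).as_matrix() if a.size==4 else a.reshape(3,3)
def cloud(s):
    z=s["z_map"];v,u=np.mgrid[:z.shape[0],:z.shape[1]]
    p=np.stack([(u-s["cx"])/s["fx"]*z,-(v-s["cy"])/s["fy"]*z,-z],-1)
    P=p@cam_R(s).T+np.array(s["origin"]);P[z<=0]=np.nan
    return P
def ray(s,uv):
    d=np.array([(uv[0]-s["cx"])/s["fx"],-(uv[1]-s["cy"])/s["fy"],-1.])
    return cam_R(s)@d
def at_z(s,uv,z):
    d=ray(s,uv);o=np.array(s["origin"]);return o+d*(z-o[2])/d[2]
def save(n,img,k=1):
    cv2.imwrite("pics/"+n+".png",cv2.resize(cv2.cvtColor(img,cv2.COLOR_RGB2BGR),None,fx=k,fy=k,interpolation=cv2.INTER_CUBIC))
E
python3 - <<'E'
from h import *
np.set_printoptions(precision=4,suppress=True)
st=r.get_state();print(st)
for c in("top","side"):
    s=viewer.snapshot(c);save(c+"0",s["color"],1.5);print(c,{k:s[k] for k in s if k not in("color","z_map")})
    np.savez(c+"0",**s)
    P=cloud(s)
    for l in("black_mount","red_mount","green_mount","stage","coater","keeper","tile","chamber","dome","trackball"):
        for o in viewer.outline_of(c,l):
            m=o["pixels"];q=P[m];q=q[~np.isnan(q[:,0])]
            if len(q)==0: print(l,o["conf"],o["at"]);continue
            zt=np.percentile(q[:,2],90);t=q[q[:,2]>zt-.006]
            print(l,round(o["conf"],2),np.round(o["at"]),m.sum(),"top",zt,"mean",t.mean(0),"mid",(t.max(0)+t.min(0))/2,"ext",np.ptp(t,axis=0)[:2])
        print("   pin",[(round(o["conf"],2),np.round(o["at"],1)) for o in viewer.pinpoint(c,l)])
E
```

```text
{'clock': 0.0, 'q': array([-1.1162,  0.69  , -0.1945,  1.5664,  0.1573,  0.9025, -0.2151]), 'qd': array([ 0.0006, -0.0025, -0.0016, -0.0009, -0.0001, -0.0006, -0.0006]), 'joint_torque': array([  0.0008, -52.7557,  -1.2664, -15.3419,  -0.0527,   0.007 ,
         0.0002]), 'tool_pos': array([0.2551, 0.5698, 0.2379]), 'eef_rot': array([ 0.2088,  0.978 , -0.001 , -0.0001]), 'contact_force': array([ 0.1142,  0.5144, -0.4264]), 'moment': array([-0.0048,  0.0149,  0.0121]), 'opening': 0.9980742531285826}
top {'fx': 460.76219846086343, 'fy': 460.76219846086343, 'cx': 257.2329323837366, 'cy': 191.95700464029107, 'origin': array([ 0.5264, -0.0089,  1.5705]), 'attitude': array([ 0.0191, -0.0218, -0.7003,  0.7133])}
black_mount 0.72 [133. 241.] 111 top 0.07463752718457561 mean [0.4417 0.3829 0.0719] mid [0.4409 0.3817 0.0745] ext [0.0326 0.0331]
   pin [(0.67, array([132. , 240.5]))]
red_mount 0.59 [297. 205.] 142 top 0.13100909318281292 mean [ 0.5747 -0.1406  0.1283] mid [ 0.5748 -0.1406  0.1296] ext [0.0375 0.0349]
   pin [(0.71, array([210.2, 202.3])), (0.47, array([299.7, 206.3]))]
green_mou
[... 3714 characters left out ...]
[(0.7, array([317.6, 348.7]))]
chamber 0.72 [406. 288.] 4004 top 0.13219881215299784 mean [ 0.6683 -0.4429  0.1312] mid [ 0.6712 -0.441   0.1367] ext [0.1326 0.13  ]
   pin [(0.59, array([398.5, 301. ]))]
dome 0.9 [287. 168.] 630 top 0.04584469129889454 mean [0.7719 0.0466 0.0446] mid [0.7732 0.0478 0.05  ] ext [0.0666 0.0716]
dome 0.31 [318. 350.] 2450 top 0.010276735203435106 mean [ 0.4482 -0.3892  0.0083] mid [ 0.4503 -0.3869  0.0088] ext [0.1186 0.118 ]
   pin [(0.85, array([284.9, 169.9])), (0.32, array([221.5, 182. ]))]
trackball 0.64 [195. 130.] 843 top 0.03270851186481064 mean [0.6603 0.3621 0.0334] mid [0.6504 0.3657 0.0392] ext [0.0954 0.0712]
   pin [(0.67, array([194.1, 133.1]))]
```

View pics/top0.png

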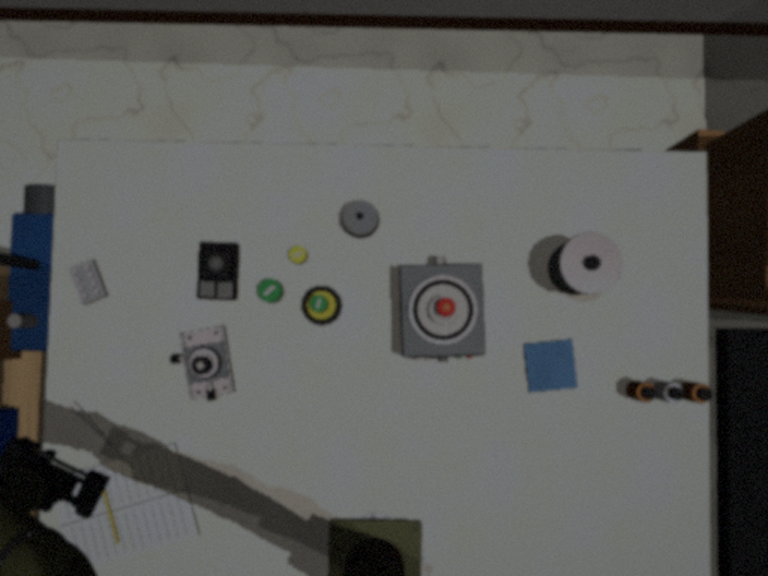

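```bash
python3 - <<'E'
from h import *
s=np.load("side0.npz");save("crop0",s["color"][100:210,90:310],3.6)
E
```

```text
(no output)
```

View pics/crop0.png

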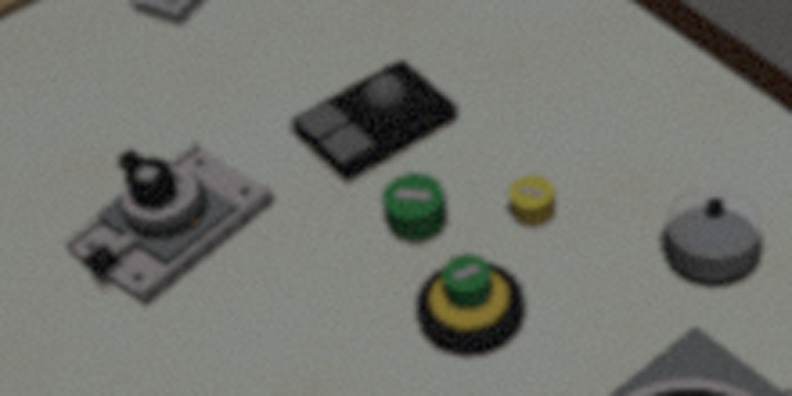

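The top picture shows black on the stage (133,241), red on the coater (297,205) and the empty tile (367,240). There are three candidates for green_mount:
- (210,202) on the storage pad: green, about 40 mm.
- (181,193) on the bench: green, clearly larger at about 54 mm.
- (198,172): yellow, so it is left alone.

The crop confirms that the smaller green one stands on the storage base, so that is the one to move.

Next I fit the place centres.

```bash
cat >> h.py <<'E'
def fit(s,c,z,rad,inner=0,zb=0,tol=.005):
    P=cloud(s);d=np.hypot(P[...,0]-c[0],P[...,1]-c[1])
    m=(abs(P[...,2]-zb-z)<tol)&(d<rad+.012)&(d>inner)
    v,u=np.nonzero(m);Q=np.array([at_z(s,(a,b),z)[:2] for a,b in zip(u,v)])
    # robust circle of known radius: maximise pixel count inside the circle
    from itertools import product
    best=[]
    g=np.arange(-.014,.0141,.001)
    sc=np.array([[(np.hypot(*(Q-(c[0]+a,c[1]+b)).T)<rad).sum() - (np.hypot(*(Q-(c[0]+a,c[1]+b)).T)>=rad).sum() for b in g] for a in g])
    i,j=np.nonzero(sc>=sc.max()-1)
    return np.round([c[0]+g[i].mean(),c[1]+g[j].mean()],4),len(Q),np.round(np.nanmedian(P[...,2][m])-z,4)
E
python3 - <<'E'
from h import *
for c,zb in(("top",.003),("side",.0005)):
    s=dict(np.load(c+"0.npz"))
    for n,ce,z,rad in(("black",(.44,.383),.07,.02),("stage",(.44,.383),.046,.032),("red",(.574,-.14),.127,.02),("table",(.57,-.136),.103,.032),("green",(.578,.132),.048,.02),("pad",(.577,.128),.024,.032),("foot",(.577,.128),.018,.045)):
        print(c,n,*fit(s,ce,z,rad,zb=zb,inner=0 if rad==.02 else .023,tol=.0045 if n!="pad" else .003))
E
```

```text
top black [0.442  0.3835] 86 0.0012
top stage [0.445 0.384] 82 0.0015
top red [ 0.575  -0.1405] 85 0.0009
top table [ 0.571 -0.137] 88 0.0013
top green [0.5805 0.134 ] 79 0.0013
top pad [0.579 0.13 ] 53 0.0018
top foot [0.578 0.13 ] 254 0.0023
side black [0.438 0.383] 102 -0.0006
side stage [0.443 0.381] 89 -0.0004
side red [ 0.573 -0.139] 187 -0.0
side table [ 0.5685 -0.1365] 166 -0.0002
side green [0.578 0.135] 122 -0.0002
side pad [0.5747 0.1303] 93 -0.0001
side foot [0.575  0.1305] 284 0.0
```

Call:
{"method": "play_rows", "body": {
  "commands": [
    {"delta_rot":[0,0,-0.05],"travel":[0,0,0],"gripper":1},
    {"delta_rot":[0,0,-0.1],"travel":[0,0,0],"gripper":1},
    {"delta_rot":[0,0,-0.134],"travel":[0,0,0],"gripper":1},
    {"delta_rot":[0,0,-0.134],"travel":[0,0,0],"gripper":1}
  ],
  "force": 25
}}

```text
clock: 2.6
tool_pos: [0.2554, 0.5704, 0.2387]
eef_rot: [0.001, 1.0, 0.0, -0.0]
contact_force: [-0.3, -0.2, -0.5]
opening: 0.996
```

Call:
{"method": "play_rows", "body": {
  "commands": [
    {"delta_rot":[0,0,0],"travel":[-0.18,-0.24,0],"gripper":1},
    {"delta_rot":[0,0,0],"travel":[-0.36,-0.48,0],"gripper":1},
    {"delta_rot":[0,0,0],"travel":[-0.54,-0.72,0],"gripper":1},
    {"delta_rot":[0,0,0],"travel":[-0.72,-0.97,0],"gripper":1}
  ]
}}

```text
clock: 3.1
tool_pos: [0.3642, 0.424, 0.2389]
eef_rot: [0.001, 1.0, 0.0, 0.0]
contact_force: [1.1, -0.2, 0.3]
opening: 1.003
```

Call:
{"method": "play_rows", "body": {
  "commands": [
    {"delta_rot":[0,0,0],"travel":[-0.18,-0.24,0],"gripper":1},
    {"delta_rot":[0,0,0],"travel":[-0.36,-0.48,0],"gripper":1},
    {"delta_rot":[0,0,0],"travel":[-0.54,-0.72,0],"gripper":1},
    {"delta_rot":[0,0,0],"travel":[-0.72,-0.97,0],"gripper":1}
  ]
}}

```text
clock: 3.6
tool_pos: [0.4723, 0.2786, 0.2389]
eef_rot: [0.001, 1.0, 0.0, 0.0]
contact_force: [0.1, 0.1, -0.3]
opening: 1.001
```

Call:
{"method": "play_rows", "body": {
  "commands": [
    {"delta_rot":[0,0,0],"travel":[-0.18,-0.24,0.1],"gripper":1},
    {"delta_rot":[0,0,0],"travel":[-0.36,-0.48,0.3],"gripper":1},
    {"delta_rot":[0,0,0],"travel":[-0.54,-0.72,0.5],"gripper":1},
    {"delta_rot":[0,0,0],"travel":[-0.72,-0.97,0.7],"gripper":1},
    {"delta_rot":[0,0,0],"travel":[-0.72,-0.97,0.7],"gripper":1},
    {"delta_rot":[0,0,0],"travel":[-0.72,-0.97,0.7],"gripper":1}
  ]
}}

```text
clock: 4.35
tool_pos: [0.5792, 0.135, 0.1339]
eef_rot: [0.0, 1.0, 0.001, -0.0]
contact_force: [-0.5, 0.5, -0.2]
opening: 1.001
```

Call:
{"method": "play_rows", "body": {
  "commands": [
    {"delta_rot":[0,0,0],"travel":[0,0,0.2],"gripper":1},
    {"delta_rot":[0,0,0],"travel":[0,0,0.4],"gripper":1},
    {"delta_rot":[0,0,0],"travel":[0,0,0.55],"gripper":1},
    {"delta_rot":[0,0,0],"travel":[0,0,0.65],"gripper":1},
    {"delta_rot":[0,0,0],"travel":[0,0,0.7],"gripper":1},
    {"delta_rot":[0,0,0],"travel":[0,0,0.7],"gripper":1}
  ]
}}

```text
clock: 5.1
tool_pos: [0.5794, 0.1346, 0.029]
eef_rot: [-0.0, 1.0, 0.0, 0.0]
contact_force: [0.4, 0.3, 0.5]
opening: 1.0
```

```bash
python3 - <<'E'
from h import *
s=viewer.snapshot("side");save("g1",s["color"][100:220,150:310],4.5);print(r.get_state()["q"])
E
```

```text
[-0.17100678  0.95906546 -0.2365992   1.7827623   0.45385477  0.45262708
  0.84930282]
```

View pics/g1.png

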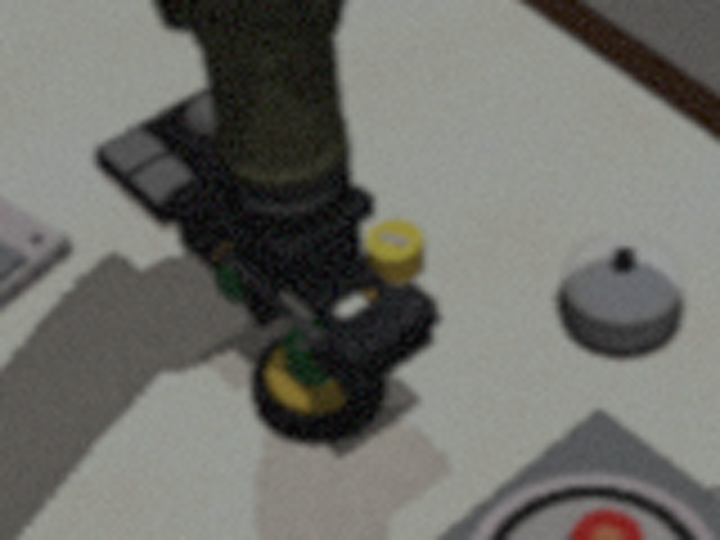

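The gripper straddles the green specimen on the pad (about 225,183 in the full picture) and the neighbours are clear. Closing now.

Call:
{"method": "play_rows", "body": {
  "commands": [
    {"delta_rot":[0,0,0],"travel":[0,0,0],"gripper":-1},
    {"delta_rot":[0,0,0],"travel":[0,0,0],"gripper":-1},
    {"delta_rot":[0,0,0],"travel":[0,0,0],"gripper":-1},
    {"delta_rot":[0,0,0],"travel":[0,0,0],"gripper":-1},
    {"delta_rot":[0,0,0],"travel":[0,0,0],"gripper":-1},
    {"delta_rot":[0,0,0],"travel":[0,0,0],"gripper":-1},
    {"delta_rot":[0,0,0],"travel":[0,0,0],"gripper":-1},
    {"delta_rot":[0,0,0],"travel":[0,0,0],"gripper":-1}
  ],
  "force": 30
}}

```text
clock: 6.15
tool_pos: [0.5794, 0.1341, 0.0287]
eef_rot: [-0.0, 1.0, 0.0, 0.0]
contact_force: [-0.3, -0.0, 0.6]
opening: 0.443
```

Call:
{"method": "play_rows", "body": {
  "commands": [
    {"delta_rot":[0,0,0],"travel":[0,0,-0.1],"gripper":-1},
    {"delta_rot":[0,0,0],"travel":[0,0,-0.3],"gripper":-1},
    {"delta_rot":[0,0,0],"travel":[0,0,-0.6],"gripper":-1},
    {"delta_rot":[0,0,0],"travel":[0,0,-0.9],"gripper":-1},
    {"delta_rot":[0,0,0],"travel":[0,0,-1],"gripper":-1},
    {"delta_rot":[0,0,0],"travel":[0,0,-1],"gripper":-1}
  ]
}}

```text
clock: 6.9
tool_pos: [0.5797, 0.134, 0.1795]
eef_rot: [0.0, 1.0, 0.0, 0.001]
contact_force: [0.4, 0.2, -1.2]
opening: 0.447
```

```bash
python3 - <<'E'
from h import *
s=viewer.snapshot("side");save("g2",s["color"][60:220,130:330],3.8)
E
```

```text
(no output)
```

View pics/g2.png

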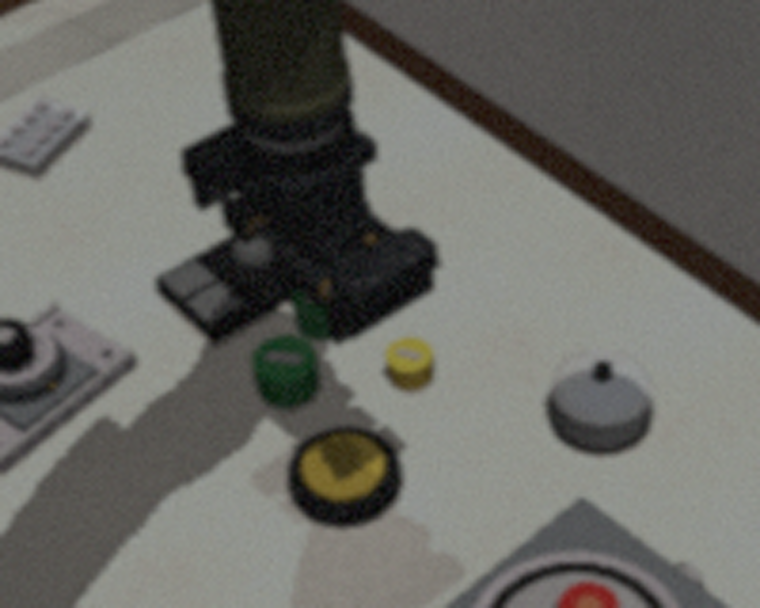

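Call:
{"method": "play_rows", "body": {
  "commands": [
    {"delta_rot":[0,0,0],"travel":[0.04,-0.15,0],"gripper":-1},
    {"delta_rot":[0,0,0],"travel":[0.1,-0.4,0],"gripper":-1},
    {"delta_rot":[0,0,0],"travel":[0.16,-0.64,0],"gripper":-1},
    {"delta_rot":[0,0,0],"travel":[0.213,-0.87,0],"gripper":-1}
  ]
}}

```text
clock: 7.45
tool_pos: [0.5457, 0.0021, 0.1766]
eef_rot: [-0.0, 1.0, -0.0, -0.002]
contact_force: [-0.2, -0.1, -0.9]
opening: 0.443
```

Call:
{"method": "play_rows", "body": {
  "commands": [
    {"delta_rot":[0,0,0],"travel":[0.06,-0.22,0],"gripper":-1},
    {"delta_rot":[0,0,0],"travel":[0.11,-0.44,0],"gripper":-1},
    {"delta_rot":[0,0,0],"travel":[0.16,-0.66,0],"gripper":-1},
    {"delta_rot":[0,0,0],"travel":[0.213,-0.87,0],"gripper":-1}
  ]
}}

```text
clock: 7.95
tool_pos: [0.5139, -0.128, 0.1767]
eef_rot: [-0.0, 1.0, 0.0, -0.002]
contact_force: [0.1, 0.4, -0.8]
opening: 0.441
```

Call:
{"method": "play_rows", "body": {
  "commands": [
    {"delta_rot":[0,0,0],"travel":[0.06,-0.22,0],"gripper":-1},
    {"delta_rot":[0,0,0],"travel":[0.11,-0.44,0],"gripper":-1},
    {"delta_rot":[0,0,0],"travel":[0.16,-0.66,0],"gripper":-1},
    {"delta_rot":[0,0,0],"travel":[0.213,-0.87,0],"gripper":-1}
  ]
}}

```text
clock: 8.45
tool_pos: [0.482, -0.2581, 0.1766]
eef_rot: [-0.0, 1.0, 0.001, -0.002]
contact_force: [0.5, 0.3, -1.3]
opening: 0.444
```

Call:
{"method": "play_rows", "body": {
  "commands": [
    {"delta_rot":[0,0,0],"travel":[0.06,-0.22,0],"gripper":-1},
    {"delta_rot":[0,0,0],"travel":[0.11,-0.44,0],"gripper":-1},
    {"delta_rot":[0,0,0],"travel":[0.18,-0.7,0.1],"gripper":-1},
    {"delta_rot":[0,0,0],"travel":[0.213,-0.87,0.4],"gripper":-1},
    {"delta_rot":[0,0,0],"travel":[0.213,-0.87,0.6],"gripper":-1},
    {"delta_rot":[0,0,0],"travel":[0.213,-0.87,0.8],"gripper":-1},
    {"delta_rot":[0,0,0],"travel":[0.213,-0.87,0.9],"gripper":-1},
    {"delta_rot":[0,0,0],"travel":[0.213,-0.87,0.9],"gripper":-1}
  ]
}}

```text
clock: 9.45
tool_pos: [0.4507, -0.3869, 0.042]
eef_rot: [-0.0, 1.0, 0.001, -0.001]
contact_force: [-0.0, -0.1, -0.6]
opening: 0.444
```

```bash
python3 - <<'E'
from h import *
s=viewer.snapshot("side");P=cloud(s);st=r.get_state();print(st["q"],st["tool_pos"])
save("g3",s["color"][200:384,200:440],3.2)
E
```

```text
[ 0.81850991  0.94575256 -0.33013477  1.77668862  0.56228714  0.51538597
  1.69020738] [ 0.45154076 -0.38755226  0.04326136]
```

View pics/g3.png

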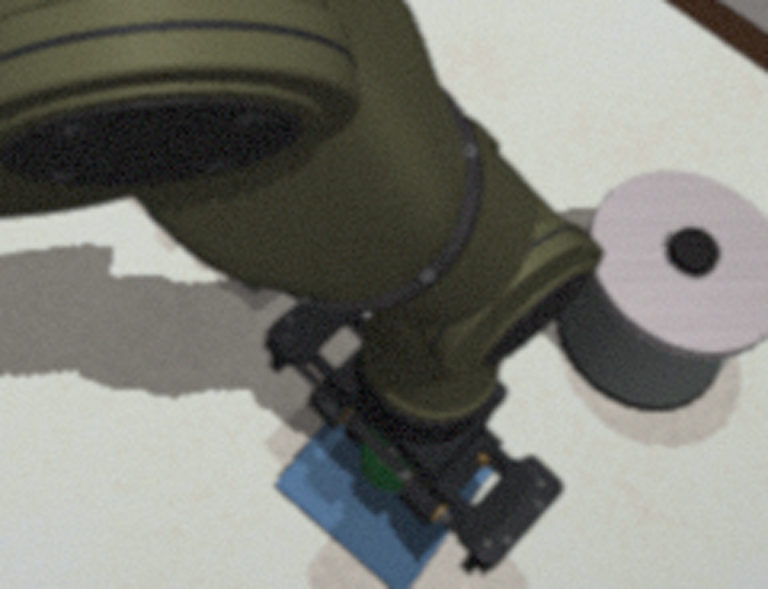

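Green is held over the middle of the tile (about 318,345). Lowering gently.

Call:
{"method": "play_rows", "body": {
  "commands": [
    {"delta_rot":[0,0,0],"travel":[0,0,0.07],"gripper":-1},
    {"delta_rot":[0,0,0],"travel":[0,0,0.13],"gripper":-1},
    {"delta_rot":[0,0,0],"travel":[0,0,0.17],"gripper":-1},
    {"delta_rot":[0,0,0],"travel":[0,0,0.185],"gripper":-1},
    {"delta_rot":[0,0,0],"travel":[0,0,0.19],"gripper":-1},
    {"delta_rot":[0,0,0],"travel":[0,0,0.19],"gripper":-1}
  ]
}}

```text
clock: 10.25
tool_pos: [0.4518, -0.388, 0.0153]
eef_rot: [-0.0, 1.0, -0.0, 0.0]
contact_force: [-0.1, 0.4, -0.9]
opening: 0.45
```

Call:
{"method": "play_rows", "body": {
  "commands": [
    {"delta_rot":[0,0,0],"travel":[0,0,0.005],"gripper":-1},
    {"delta_rot":[0,0,0],"travel":[0,0,0.01],"gripper":-1},
    {"delta_rot":[0,0,0],"travel":[0,0,0.015],"gripper":-1},
    {"delta_rot":[0,0,0],"travel":[0,0,0.015],"gripper":-1}
  ]
}}

```text
clock: 10.75
tool_pos: [0.4516, -0.3879, 0.0128]
eef_rot: [-0.0, 1.0, 0.0, -0.0]
contact_force: [0.2, -0.2, 0.2]
opening: 0.442
```

Call:
{"method": "play_rows", "body": {
  "commands": [
    {"delta_rot":[0,0,0],"travel":[0,0,0.003],"gripper":-0.5},
    {"delta_rot":[0,0,0],"travel":[0,0,0.003],"gripper":1},
    {"delta_rot":[0,0,0],"travel":[0,0,0.003],"gripper":1},
    {"delta_rot":[0,0,0],"travel":[0,0,0.003],"gripper":1},
    {"delta_rot":[0,0,0],"travel":[0,0,0.003],"gripper":1},
    {"delta_rot":[0,0,0],"travel":[0,0,0.003],"gripper":1},
    {"delta_rot":[0,0,0],"travel":[0,0,-0.2],"gripper":1},
    {"delta_rot":[0,0,0],"travel":[0,0,-0.5],"gripper":1},
    {"delta_rot":[0,0,0],"travel":[0,0,-0.8],"gripper":1},
    {"delta_rot":[0,0,0],"travel":[0,0,-1],"gripper":1}
  ]
}}

```text
clock: 12.0
tool_pos: [0.4522, -0.3883, 0.1651]
eef_rot: [-0.0, 1.0, -0.001, 0.001]
contact_force: [-0.5, -0.9, 0.4]
opening: 0.999
```

Call:
{"method": "play_rows", "body": {
  "commands": [
    {"delta_rot":[0,0,0],"travel":[-0.1,0.3,-0.2],"gripper":1},
    {"delta_rot":[0,0,0],"travel":[-0.15,0.6,-0.3],"gripper":1},
    {"delta_rot":[0,0,0],"travel":[-0.2,0.98,-0.3],"gripper":1},
    {"delta_rot":[0,0,0],"travel":[-0.2,0.98,-0.3],"gripper":1}
  ]
}}

```text
clock: 12.5
tool_pos: [0.483, -0.2352, 0.2088]
eef_rot: [-0.005, 1.0, 0.001, 0.001]
contact_force: [0.3, -0.6, 0.1]
opening: 1.001
```

Call:
{"method": "play_rows", "body": {
  "commands": [
    {"delta_rot":[0,0,0],"travel":[0,0.33,0],"gripper":1},
    {"delta_rot":[0,0,0],"travel":[0,0.66,0],"gripper":1},
    {"delta_rot":[0,0,0],"travel":[0,1,0],"gripper":1},
    {"delta_rot":[0,0,0],"travel":[0,1,0],"gripper":1}
  ]
}}

```text
clock: 13.0
tool_pos: [0.482, -0.087, 0.2083]
eef_rot: [-0.004, 1.0, 0.001, 0.0]
contact_force: [0.5, -0.8, -0.1]
opening: 1.001
```

```bash
python3 - <<'E'
from h import *
st=r.get_state();print(st["tool_pos"],st["clock"])
for c,zb in(("top",.0015),("side",0)):
    s=viewer.snapshot(c)
    for n,ce,z,rad in(("green",(.4515,-.388),.032,.02),("pad",(.577,.130),.024,.032),("foot",(.577,.130),.018,.045),("tabletop",(.57,-.1365),.103,.032),("stage",(.443,.383),.046,.032),("black",(.44,.383),.07,.02)):
        print(c,n,*fit(s,ce,z,rad,zb=zb,inner=0 if n not in("tabletop","stage") else .023,tol=.0045 if n!="pad" else .003))
    P=cloud(s);m=viewer.outline_of(c,"tile");
    print("tile",[(o["at"],at_z(s,o["at"],.008)[:2]) for o in m][:1])
save("t1",viewer.snapshot("top")["color"][130:280,100:420],2.4)
E
```

```text
[ 0.48197418 -0.08702024  0.20826567] 13.0
top green [ 0.4535 -0.3875] 87 0.0007
top pad [0.577  0.1305] 184 0.0006
top foot [0.578 0.13 ] 340 0.002
top tabletop [ 0.571  -0.1365] 103 0.0002
top stage [0.445 0.384] 101 0.0004
top black [0.441 0.383] 92 0.0009
tile [([362.7, 241.8], array([ 0.45506969, -0.37349583]))]
side green [ 0.4512 -0.3863] 271 0.0
side pad [0.5641 0.1228] 58 -0.0003
side foot [0.5677 0.1269] 117 -0.0001
side tabletop [ 0.567 -0.137] 172 -0.0003
side stage [0.443 0.381] 90 -0.0006
side black [0.4383 0.3823] 111 -0.0005
tile [([311.2, 352.4], array([ 0.43111731, -0.3802126 ]))]
```

View pics/t1.png

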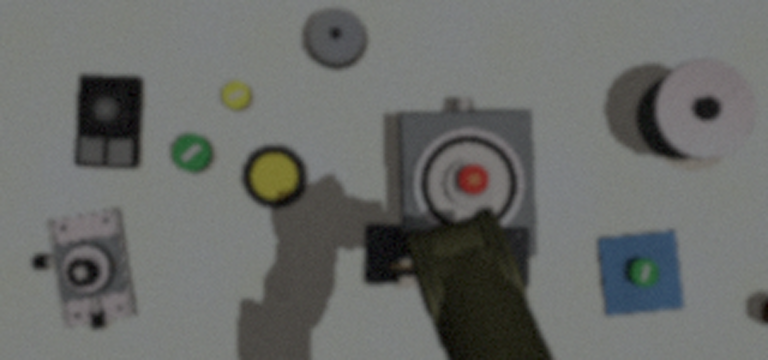

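Green stands upright on the tile (362,231 in the top picture), and the measurement agrees with the TCP to about 1 mm. Next is black.

Call:
{"method": "play_rows", "body": {
  "commands": [
    {"delta_rot":[0,0,0],"travel":[0.02,0.26,0],"gripper":1},
    {"delta_rot":[0,0,0],"travel":[0.05,0.52,0],"gripper":1},
    {"delta_rot":[0,0,0],"travel":[0.07,0.784,0],"gripper":1}
  ]
}}

```text
clock: 13.62
tool_pos: [0.4712, 0.0261, 0.2078]
eef_rot: [0.002, 1.0, -0.0, 0.0]
contact_force: [0.2, -0.1, 0.6]
opening: 0.999
```

Call:
{"method": "play_rows", "body": {
  "commands": [
    {"delta_rot":[0,0,0],"travel":[0.02,0.26,0],"gripper":1},
    {"delta_rot":[0,0,0],"travel":[0.05,0.52,0],"gripper":1},
    {"delta_rot":[0,0,0],"travel":[0.07,0.784,0],"gripper":1}
  ]
}}

```text
clock: 14.0
tool_pos: [0.461, 0.1439, 0.2078]
eef_rot: [0.001, 1.0, -0.0, 0.0]
contact_force: [0.7, -0.8, -0.1]
opening: 1.0
```

Call:
{"method": "play_rows", "body": {
  "commands": [
    {"delta_rot":[0,0,0],"travel":[0.02,0.26,0],"gripper":1},
    {"delta_rot":[0,0,0],"travel":[0.05,0.52,0],"gripper":1},
    {"delta_rot":[0,0,0],"travel":[0.07,0.784,0],"gripper":1}
  ]
}}

```text
clock: 14.38
tool_pos: [0.4508, 0.2616, 0.2078]
eef_rot: [0.001, 1.0, -0.0, 0.0]
contact_force: [1.2, -0.5, 0.8]
opening: 0.999
```

Call:
{"method": "play_rows", "body": {
  "commands": [
    {"delta_rot":[0,0,0],"travel":[0.02,0.26,0.1],"gripper":1},
    {"delta_rot":[0,0,0],"travel":[0.05,0.52,0.3],"gripper":1},
    {"delta_rot":[0,0,0],"travel":[0.07,0.784,0.6],"gripper":1},
    {"delta_rot":[0,0,0],"travel":[0.07,0.784,0.6],"gripper":1},
    {"delta_rot":[0,0,0],"travel":[0.07,0.784,0.6],"gripper":1}
  ]
}}

```text
clock: 15.0
tool_pos: [0.4407, 0.3777, 0.118]
eef_rot: [0.001, 1.0, -0.001, 0.0]
contact_force: [0.6, -0.3, 0.9]
opening: 0.997
```

Call:
{"method": "play_rows", "body": {
  "commands": [
    {"delta_rot":[0,0,0],"travel":[0.005,0.035,0.1],"gripper":1},
    {"delta_rot":[0,0,0],"travel":[0.005,0.035,0.25],"gripper":1},
    {"delta_rot":[0,0,0],"travel":[0.005,0.035,0.38],"gripper":1},
    {"delta_rot":[0,0,0],"travel":[0.005,0.035,0.44],"gripper":1},
    {"delta_rot":[0,0,0],"travel":[0.005,0.035,0.45],"gripper":1},
    {"delta_rot":[0,0,0],"travel":[0.005,0.035,0.45],"gripper":1}
  ]
}}

```text
clock: 15.75
tool_pos: [0.4392, 0.3849, 0.0511]
eef_rot: [0.0, 1.0, 0.0, 0.0]
contact_force: [0.1, -0.4, -0.4]
opening: 1.002
```

Call:
{"method": "play_rows", "body": {
  "commands": [
    {"delta_rot":[0,0,0],"travel":[0,0,0.005],"gripper":-1},
    {"delta_rot":[0,0,0],"travel":[0,0,0.005],"gripper":-1},
    {"delta_rot":[0,0,0],"travel":[0,0,0.005],"gripper":-1},
    {"delta_rot":[0,0,0],"travel":[0,0,0.005],"gripper":-1},
    {"delta_rot":[0,0,0],"travel":[0,0,0.005],"gripper":-1},
    {"delta_rot":[0,0,0],"travel":[0,0,0.005],"gripper":-1},
    {"delta_rot":[0,0,0],"travel":[0,0,0.005],"gripper":-1},
    {"delta_rot":[0,0,0],"travel":[0,0,0.005],"gripper":-1}
  ],
  "force": 30
}}

```text
clock: 16.75
tool_pos: [0.4388, 0.3847, 0.0497]
eef_rot: [-0.0, 1.0, 0.0, 0.0]
contact_force: [-0.2, -0.4, 0.4]
opening: 0.442
```

Call:
{"method": "play_rows", "body": {
  "commands": [
    {"delta_rot":[0,0,0],"travel":[0,0,-0.1],"gripper":-1},
    {"delta_rot":[0,0,0],"travel":[0,0,-0.3],"gripper":-1},
    {"delta_rot":[0,0,0],"travel":[0,0,-0.6],"gripper":-1},
    {"delta_rot":[0,0,0],"travel":[0,0,-0.8],"gripper":-1},
    {"delta_rot":[0,0,0],"travel":[0,0,-0.8],"gripper":-1},
    {"delta_rot":[0,0,0],"travel":[0,0,-0.8],"gripper":-1}
  ]
}}

```text
clock: 17.5
tool_pos: [0.4385, 0.3841, 0.1694]
eef_rot: [-0.0, 1.0, -0.0, -0.0]
contact_force: [-0.3, 0.3, -0.4]
opening: 0.447
```

```bash
python3 - <<'E'
from h import *
print(r.get_state()["q"])
s=viewer.snapshot("side");save("b1",s["color"][60:220,60:260],3.8)
print(fit(s,(.443,.382),.046,.032))
E
```

```text
[-0.6054565   0.73723003 -0.33354     1.75743577  0.34627367  0.706088
  0.4462378 ]
(array([0.443, 0.385]), 262, np.float64(-0.0007))
```

View pics/b1.png

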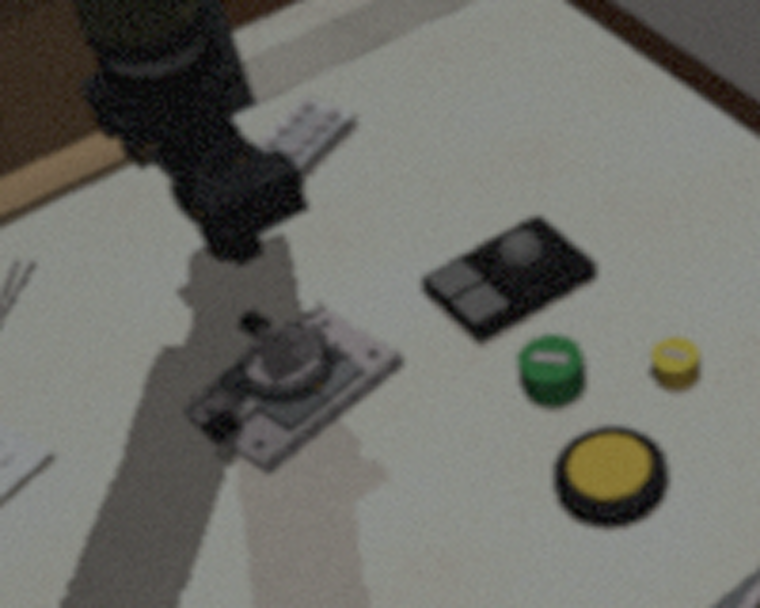

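Call:
{"method": "play_rows", "body": {
  "commands": [
    {"delta_rot":[0,0,0],"travel":[-0.08,-0.15,0],"gripper":-1},
    {"delta_rot":[0,0,0],"travel":[-0.2,-0.37,0],"gripper":-1},
    {"delta_rot":[0,0,0],"travel":[-0.33,-0.61,0],"gripper":-1},
    {"delta_rot":[0,0,0],"travel":[-0.46,-0.847,0],"gripper":-1}
  ]
}}

```text
clock: 18.05
tool_pos: [0.5075, 0.2561, 0.1683]
eef_rot: [-0.0, 1.0, -0.001, -0.001]
contact_force: [0.8, 0.3, -0.7]
opening: 0.449
```

Call:
{"method": "play_rows", "body": {
  "commands": [
    {"delta_rot":[0,0,0],"travel":[-0.13,-0.24,0],"gripper":-1},
    {"delta_rot":[0,0,0],"travel":[-0.28,-0.52,0.1],"gripper":-1},
    {"delta_rot":[0,0,0],"travel":[-0.4,-0.73,0.25],"gripper":-1},
    {"delta_rot":[0,0,0],"travel":[-0.46,-0.847,0.45],"gripper":-1},
    {"delta_rot":[0,0,0],"travel":[-0.46,-0.847,0.65],"gripper":-1},
    {"delta_rot":[0,0,0],"travel":[-0.46,-0.847,0.78],"gripper":-1},
    {"delta_rot":[0,0,0],"travel":[-0.46,-0.847,0.8],"gripper":-1},
    {"delta_rot":[0,0,0],"travel":[-0.46,-0.847,0.8],"gripper":-1}
  ]
}}

```text
clock: 19.05
tool_pos: [0.5769, 0.1314, 0.05]
eef_rot: [-0.001, 1.0, 0.0, 0.0]
contact_force: [0.7, -0.4, -0.4]
opening: 0.449
```

Call:
{"method": "play_rows", "body": {
  "commands": [
    {"delta_rot":[0,0,0],"travel":[0,-0.005,0.06],"gripper":-1},
    {"delta_rot":[0,0,0],"travel":[0,-0.005,0.11],"gripper":-1},
    {"delta_rot":[0,0,0],"travel":[0,-0.005,0.13],"gripper":-1},
    {"delta_rot":[0,0,0],"travel":[0,-0.005,0.137],"gripper":-1},
    {"delta_rot":[0,0,0],"travel":[0,-0.005,0.137],"gripper":-1}
  ]
}}

```text
clock: 19.68
tool_pos: [0.5769, 0.1299, 0.0292]
eef_rot: [-0.0, 1.0, 0.0, 0.0]
contact_force: [0.3, 0.0, -1.1]
opening: 0.444
```

Call:
{"method": "play_rows", "body": {
  "commands": [
    {"delta_rot":[0,0,0],"travel":[0,0,0.004],"gripper":-1},
    {"delta_rot":[0,0,0],"travel":[0,0,0.006],"gripper":-1},
    {"delta_rot":[0,0,0],"travel":[0,0,0.006],"gripper":-1}
  ]
}}

```text
clock: 20.05
tool_pos: [0.5769, 0.1299, 0.0283]
eef_rot: [-0.0, 1.0, 0.0, 0.0]
contact_force: [0.3, 0.0, -0.4]
opening: 0.446
```

Call:
{"method": "play_rows", "body": {
  "commands": [
    {"delta_rot":[0,0,0],"travel":[0,0,0.004],"gripper":-1},
    {"delta_rot":[0,0,0],"travel":[0,0,0.004],"gripper":-1},
    {"delta_rot":[0,0,0],"travel":[0,0,0.004],"gripper":-1}
  ]
}}

```text
clock: 20.42
tool_pos: [0.5769, 0.1299, 0.0277]
eef_rot: [-0.0, 1.0, 0.0, 0.0]
contact_force: [0.4, -0.2, 0.3]
opening: 0.446
```

Call:
{"method": "play_rows", "body": {
  "commands": [
    {"delta_rot":[0,0,0],"travel":[0,0,0],"gripper":-0.5},
    {"delta_rot":[0,0,0],"travel":[0,0,0],"gripper":1},
    {"delta_rot":[0,0,0],"travel":[0,0,0],"gripper":1},
    {"delta_rot":[0,0,0],"travel":[0,0,0],"gripper":1},
    {"delta_rot":[0,0,0],"travel":[0,0,0],"gripper":1},
    {"delta_rot":[0,0,0],"travel":[0,0,0],"gripper":1},
    {"delta_rot":[0,0,0],"travel":[0,0,-0.2],"gripper":1},
    {"delta_rot":[0,0,0],"travel":[0,0,-0.5],"gripper":1},
    {"delta_rot":[0,0,0],"travel":[0,0,-0.8],"gripper":1},
    {"delta_rot":[0,0,0],"travel":[0,0,-1],"gripper":1}
  ]
}}

```text
clock: 21.68
tool_pos: [0.5773, 0.1301, 0.1799]
eef_rot: [-0.0, 1.0, 0.0, 0.001]
contact_force: [-0.1, 0.4, -0.7]
opening: 0.996
```

Call:
{"method": "play_rows", "body": {
  "commands": [
    {"delta_rot":[0,0,0],"travel":[0,-0.25,0],"gripper":1},
    {"delta_rot":[0,0,0],"travel":[0.01,-0.6,0],"gripper":1},
    {"delta_rot":[0,0,0],"travel":[0.01,-0.9,0],"gripper":1}
  ]
}}

```text
clock: 22.05
tool_pos: [0.5751, -0.0072, 0.1778]
eef_rot: [0.0, 1.0, -0.0, -0.0]
contact_force: [0.6, -0.0, -0.7]
opening: 1.002
```

Call:
{"method": "play_rows", "body": {
  "commands": [
    {"delta_rot":[0,0,0],"travel":[0,-0.3,0],"gripper":1},
    {"delta_rot":[0,0,0],"travel":[0.01,-0.6,0],"gripper":1},
    {"delta_rot":[0,0,0],"travel":[0.01,-0.9,0],"gripper":1},
    {"delta_rot":[0,0,0],"travel":[0.01,-0.9,0],"gripper":1},
    {"delta_rot":[0,0,0],"travel":[0.01,-0.9,0],"gripper":1}
  ]
}}

```text
clock: 22.68
tool_pos: [0.5738, -0.1393, 0.1777]
eef_rot: [-0.0, 1.0, 0.001, 0.0]
contact_force: [-0.2, 0.8, -0.4]
opening: 0.999
```

```bash
python3 - <<'E'
from h import *
print(r.get_state()["tool_pos"])
s=viewer.snapshot("side");save("b2",s["color"][100:280,150:350],3.3)
print(fit(s,(.577,.130),.048,.02),fit(viewer.snapshot("top"),(.577,.130),.048,.02,zb=.0015))
E
```

```text
[ 0.57384992 -0.13934868  0.17766505]
(array([0.576, 0.13 ]), 120, np.float64(-0.0001)) (array([0.5784, 0.1296]), 90, np.float64(0.0007))
```

View pics/b2.png

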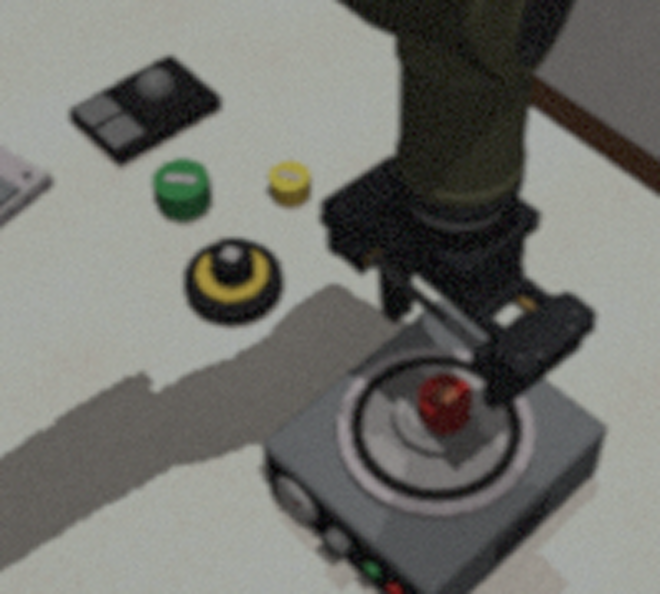

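Black is upright in the middle of the pad (220,180). The gripper is above red (284,221), so I'm descending.

Call:
{"method": "play_rows", "body": {
  "commands": [
    {"delta_rot":[0,0,0],"travel":[0,0,0.1],"gripper":1},
    {"delta_rot":[0,0,0],"travel":[0,0,0.25],"gripper":1},
    {"delta_rot":[0,0,0],"travel":[0,0,0.38],"gripper":1},
    {"delta_rot":[0,0,0],"travel":[0,0,0.45],"gripper":1},
    {"delta_rot":[0,0,0],"travel":[0,0,0.47],"gripper":1},
    {"delta_rot":[0,0,0],"travel":[0,0,0.47],"gripper":1}
  ]
}}

```text
clock: 23.52
tool_pos: [0.5741, -0.1399, 0.1073]
eef_rot: [-0.0, 1.0, 0.0, 0.0]
contact_force: [-0.0, 0.6, 0.5]
opening: 1.0
```

Call:
{"method": "play_rows", "body": {
  "commands": [
    {"delta_rot":[0,0,0],"travel":[0,0,0],"gripper":-1},
    {"delta_rot":[0,0,0],"travel":[0,0,0],"gripper":-1},
    {"delta_rot":[0,0,0],"travel":[0,0,0],"gripper":-1},
    {"delta_rot":[0,0,0],"travel":[0,0,0],"gripper":-1},
    {"delta_rot":[0,0,0],"travel":[0,0,0],"gripper":-1},
    {"delta_rot":[0,0,0],"travel":[0,0,0],"gripper":-1},
    {"delta_rot":[0,0,0],"travel":[0,0,0],"gripper":-1},
    {"delta_rot":[0,0,0],"travel":[0,0,0],"gripper":-1}
  ],
  "force": 30
}}

```text
clock: 24.52
tool_pos: [0.5739, -0.1401, 0.1072]
eef_rot: [-0.0, 1.0, 0.0, -0.0]
contact_force: [-0.8, 0.3, 0.9]
opening: 0.446
```

Call:
{"method": "play_rows", "body": {
  "commands": [
    {"delta_rot":[0,0,0],"travel":[0,0,-0.1],"gripper":-1},
    {"delta_rot":[0,0,0],"travel":[0,0,-0.3],"gripper":-1},
    {"delta_rot":[0,0,0],"travel":[0,0,-0.5],"gripper":-1},
    {"delta_rot":[0,0,0],"travel":[0,0,-0.6],"gripper":-1},
    {"delta_rot":[0,0,0],"travel":[0,0,-0.6],"gripper":-1}
  ]
}}

```text
clock: 25.15
tool_pos: [0.5745, -0.1403, 0.1982]
eef_rot: [-0.0, 1.0, -0.0, 0.001]
contact_force: [-0.3, 0.1, -1.3]
opening: 0.447
```

Call:
{"method": "play_rows", "body": {
  "commands": [
    {"delta_rot":[0,0,0],"travel":[0.04,0.15,0],"gripper":-1},
    {"delta_rot":[0,0,0],"travel":[0.1,0.4,0],"gripper":-1},
    {"delta_rot":[0,0,0],"travel":[0.16,0.64,0],"gripper":-1},
    {"delta_rot":[0,0,0],"travel":[0.218,0.873,0],"gripper":-1}
  ]
}}

```text
clock: 25.65
tool_pos: [0.54, -0.0081, 0.1959]
eef_rot: [-0.0, 1.0, 0.0, -0.001]
contact_force: [0.6, 0.5, -1.7]
opening: 0.446
```

Call:
{"method": "play_rows", "body": {
  "commands": [
    {"delta_rot":[0,0,0],"travel":[0.05,0.22,0],"gripper":-1},
    {"delta_rot":[0,0,0],"travel":[0.11,0.44,0],"gripper":-1},
    {"delta_rot":[0,0,0],"travel":[0.16,0.66,0],"gripper":-1},
    {"delta_rot":[0,0,0],"travel":[0.218,0.873,0],"gripper":-1}
  ]
}}

```text
clock: 26.15
tool_pos: [0.5074, 0.1226, 0.196]
eef_rot: [-0.0, 1.0, -0.0, -0.001]
contact_force: [1.0, 0.2, -0.8]
opening: 0.45
```

Call:
{"method": "play_rows", "body": {
  "commands": [
    {"delta_rot":[0,0,0],"travel":[0.05,0.22,0],"gripper":-1},
    {"delta_rot":[0,0,0],"travel":[0.11,0.44,0],"gripper":-1},
    {"delta_rot":[0,0,0],"travel":[0.16,0.66,0],"gripper":-1},
    {"delta_rot":[0,0,0],"travel":[0.218,0.873,0],"gripper":-1}
  ]
}}

```text
clock: 26.65
tool_pos: [0.4748, 0.2533, 0.196]
eef_rot: [-0.0, 1.0, -0.001, -0.001]
contact_force: [-0.3, 0.7, -1.1]
opening: 0.447
```

Call:
{"method": "play_rows", "body": {
  "commands": [
    {"delta_rot":[0,0,0],"travel":[0.05,0.22,0],"gripper":-1},
    {"delta_rot":[0,0,0],"travel":[0.11,0.44,0],"gripper":-1},
    {"delta_rot":[0,0,0],"travel":[0.18,0.7,0.1],"gripper":-1},
    {"delta_rot":[0,0,0],"travel":[0.218,0.873,0.3],"gripper":-1},
    {"delta_rot":[0,0,0],"travel":[0.218,0.873,0.55],"gripper":-1},
    {"delta_rot":[0,0,0],"travel":[0.218,0.873,0.75],"gripper":-1},
    {"delta_rot":[0,0,0],"travel":[0.218,0.873,0.8],"gripper":-1},
    {"delta_rot":[0,0,0],"travel":[0.218,0.873,0.8],"gripper":-1}
  ]
}}

```text
clock: 27.65
tool_pos: [0.4427, 0.3834, 0.0768]
eef_rot: [-0.0, 1.0, -0.0, -0.0]
contact_force: [-0.0, 0.1, 0.2]
opening: 0.447
```

Call:
{"method": "play_rows", "body": {
  "commands": [
    {"delta_rot":[0,0,0],"travel":[-0.005,0.003,0.06],"gripper":-1},
    {"delta_rot":[0,0,0],"travel":[-0.005,0.003,0.12],"gripper":-1},
    {"delta_rot":[0,0,0],"travel":[-0.005,0.003,0.155],"gripper":-1},
    {"delta_rot":[0,0,0],"travel":[-0.005,0.003,0.167],"gripper":-1},
    {"delta_rot":[0,0,0],"travel":[-0.005,0.003,0.167],"gripper":-1}
  ]
}}

```text
clock: 28.28
tool_pos: [0.4437, 0.3841, 0.0521]
eef_rot: [-0.0, 1.0, 0.0, 0.0]
contact_force: [-0.4, -0.4, -1.6]
opening: 0.45
```

Call:
{"method": "play_rows", "body": {
  "commands": [
    {"delta_rot":[0,0,0],"travel":[0,0,0.004],"gripper":-1},
    {"delta_rot":[0,0,0],"travel":[0,0,0.006],"gripper":-1},
    {"delta_rot":[0,0,0],"travel":[0,0,0.006],"gripper":-1}
  ]
}}

```text
clock: 28.65
tool_pos: [0.4438, 0.3841, 0.0513]
eef_rot: [-0.0, 1.0, 0.0, 0.0]
contact_force: [-0.7, 0.1, -1.9]
opening: 0.446
```

Call:
{"method": "play_rows", "body": {
  "commands": [
    {"delta_rot":[0,0,0],"travel":[0,0,0.004],"gripper":-1},
    {"delta_rot":[0,0,0],"travel":[0,0,0.007],"gripper":-1},
    {"delta_rot":[0,0,0],"travel":[0,0,0.007],"gripper":-1}
  ]
}}

```text
clock: 29.02
tool_pos: [0.4437, 0.3841, 0.0502]
eef_rot: [-0.0, 1.0, 0.0, 0.0]
contact_force: [-0.3, 0.2, -1.0]
opening: 0.446
```

Call:
{"method": "play_rows", "body": {
  "commands": [
    {"delta_rot":[0,0,0],"travel":[0,0,0.003],"gripper":-1},
    {"delta_rot":[0,0,0],"travel":[0,0,0.003],"gripper":-0.5},
    {"delta_rot":[0,0,0],"travel":[0,0,0.003],"gripper":1},
    {"delta_rot":[0,0,0],"travel":[0,0,0.003],"gripper":1},
    {"delta_rot":[0,0,0],"travel":[0,0,0.003],"gripper":1},
    {"delta_rot":[0,0,0],"travel":[0,0,0.003],"gripper":1},
    {"delta_rot":[0,0,0],"travel":[0,0,0.003],"gripper":1},
    {"delta_rot":[0,0,0],"travel":[0,0,-0.2],"gripper":1},
    {"delta_rot":[0,0,0],"travel":[0,0,-0.5],"gripper":1},
    {"delta_rot":[0,0,0],"travel":[0,0,-0.8],"gripper":1},
    {"delta_rot":[0,0,0],"travel":[0,0,-1],"gripper":1}
  ]
}}

```text
clock: 30.4
tool_pos: [0.4441, 0.3845, 0.2024]
eef_rot: [-0.0, 1.0, 0.001, 0.001]
contact_force: [0.4, 0.0, 0.1]
opening: 1.003
```

Call:
{"method": "play_rows", "body": {
  "commands": [
    {"delta_rot":[0,0,0],"travel":[-0.01,-0.2,0],"gripper":1},
    {"delta_rot":[0,0,0],"travel":[-0.01,-0.53,0],"gripper":1},
    {"delta_rot":[0,0,0],"travel":[-0.01,-0.86,0],"gripper":1}
  ]
}}

```text
clock: 30.78
tool_pos: [0.4452, 0.2538, 0.2003]
eef_rot: [-0.0, 1.0, 0.0, 0.0]
contact_force: [0.4, -0.4, 0.5]
opening: 1.003
```

Call:
{"method": "play_rows", "body": {
  "commands": [
    {"delta_rot":[0,0,0],"travel":[-0.01,-0.29,0],"gripper":1},
    {"delta_rot":[0,0,0],"travel":[-0.01,-0.57,0],"gripper":1},
    {"delta_rot":[0,0,0],"travel":[-0.01,-0.86,0],"gripper":1}
  ]
}}

```text
clock: 31.15
tool_pos: [0.4468, 0.1248, 0.2003]
eef_rot: [-0.0, 1.0, 0.0, 0.0]
contact_force: [0.5, -0.4, 0.0]
opening: 0.999
```

Call:
{"method": "play_rows", "body": {
  "commands": [
    {"delta_rot":[0,0,0],"travel":[-0.01,-0.29,0],"gripper":1},
    {"delta_rot":[0,0,0],"travel":[-0.01,-0.57,0],"gripper":1},
    {"delta_rot":[0,0,0],"travel":[-0.01,-0.86,0],"gripper":1}
  ]
}}

```text
clock: 31.52
tool_pos: [0.4483, -0.0042, 0.2003]
eef_rot: [-0.0, 1.0, 0.0, 0.0]
contact_force: [0.1, -0.8, -0.6]
opening: 0.999
```

```bash
python3 - <<'E'
from h import *
print(r.get_state()["tool_pos"])
s=viewer.snapshot("side");t=viewer.snapshot("top");save("r1",np.hstack([s["color"][80:220,90:260],t["color"][180:320,80:250]]),2.3)
print(fit(s,(.444,.384),.070,.02),fit(t,(.444,.384),.070,.02,zb=.0015))
print(fit(s,(.57,-.137),.103,.032),fit(t,(.57,-.137),.103,.032,zb=.0015))
E
```

```text
[ 0.4483076  -0.00416752  0.20029907]
(array([0.443, 0.383]), 109, np.float64(-0.0007)) (array([0.445 , 0.3835]), 100, np.float64(0.0005))
(array([ 0.5685, -0.136 ]), 461, np.float64(0.0002)) (array([ 0.571 , -0.1365]), 270, np.float64(0.0006))
```

View pics/r1.png

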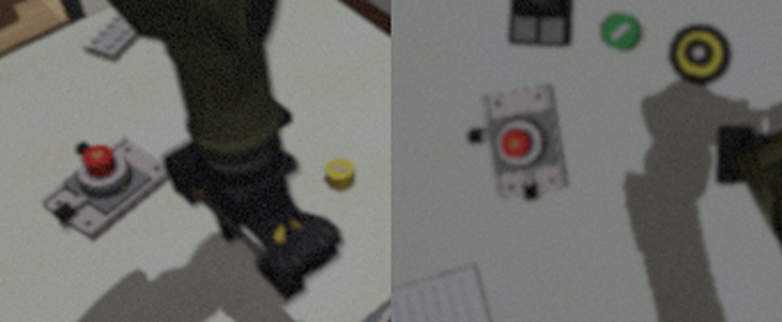

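Red is upright and centred on the stage (132,150 in the side picture). Now I fetch green from the tile.

Call:
{"method": "play_rows", "body": {
  "commands": [
    {"delta_rot":[0,0,0],"travel":[-0.008,-0.29,0],"gripper":1},
    {"delta_rot":[0,0,0],"travel":[-0.008,-0.57,0],"gripper":1},
    {"delta_rot":[0,0,0],"travel":[-0.008,-0.853,0],"gripper":1}
  ]
}}

```text
clock: 32.0
tool_pos: [0.4499, -0.1313, 0.2003]
eef_rot: [-0.001, 1.0, 0.0, 0.0]
contact_force: [-0.4, 0.5, 0.4]
opening: 1.002
```

Call:
{"method": "play_rows", "body": {
  "commands": [
    {"delta_rot":[0,0,0],"travel":[-0.008,-0.29,0],"gripper":1},
    {"delta_rot":[0,0,0],"travel":[-0.008,-0.57,0],"gripper":1},
    {"delta_rot":[0,0,0],"travel":[-0.008,-0.853,0],"gripper":1}
  ]
}}

```text
clock: 32.38
tool_pos: [0.4512, -0.2594, 0.2003]
eef_rot: [-0.001, 1.0, 0.0, 0.0]
contact_force: [-0.0, 0.4, -0.4]
opening: 1.004
```

Call:
{"method": "play_rows", "body": {
  "commands": [
    {"delta_rot":[0,0,0],"travel":[-0.008,-0.29,0],"gripper":1},
    {"delta_rot":[0,0,0],"travel":[-0.008,-0.57,0.2],"gripper":1},
    {"delta_rot":[0,0,0],"travel":[-0.008,-0.853,0.5],"gripper":1},
    {"delta_rot":[0,0,0],"travel":[-0.008,-0.853,0.8],"gripper":1},
    {"delta_rot":[0,0,0],"travel":[-0.008,-0.853,0.8],"gripper":1},
    {"delta_rot":[0,0,0],"travel":[-0.008,-0.853,0.8],"gripper":1}
  ]
}}

```text
clock: 33.12
tool_pos: [0.4535, -0.3859, 0.0816]
eef_rot: [-0.001, 1.0, -0.0, 0.001]
contact_force: [0.6, 0.3, 1.0]
opening: 1.0
```

Call:
{"method": "play_rows", "body": {
  "commands": [
    {"delta_rot":[0,0,0],"travel":[0.002,-0.005,0.1],"gripper":1},
    {"delta_rot":[0,0,0],"travel":[0.002,-0.005,0.25],"gripper":1},
    {"delta_rot":[0,0,0],"travel":[0.002,-0.005,0.38],"gripper":1},
    {"delta_rot":[0,0,0],"travel":[0.002,-0.005,0.44],"gripper":1},
    {"delta_rot":[0,0,0],"travel":[0.002,-0.005,0.455],"gripper":1},
    {"delta_rot":[0,0,0],"travel":[0.002,-0.005,0.455],"gripper":1}
  ]
}}

```text
clock: 33.88
tool_pos: [0.452, -0.3876, 0.0122]
eef_rot: [-0.0, 1.0, -0.0, 0.0]
contact_force: [-0.4, 0.1, 0.1]
opening: 1.001
```

Call:
{"method": "play_rows", "body": {
  "commands": [
    {"delta_rot":[0,0,0],"travel":[0,0,0],"gripper":-1},
    {"delta_rot":[0,0,0],"travel":[0,0,0],"gripper":-1},
    {"delta_rot":[0,0,0],"travel":[0,0,0],"gripper":-1},
    {"delta_rot":[0,0,0],"travel":[0,0,0],"gripper":-1},
    {"delta_rot":[0,0,0],"travel":[0,0,0],"gripper":-1},
    {"delta_rot":[0,0,0],"travel":[0,0,0],"gripper":-1},
    {"delta_rot":[0,0,0],"travel":[0,0,0],"gripper":-1},
    {"delta_rot":[0,0,0],"travel":[0,0,0],"gripper":-1}
  ],
  "force": 30
}}

```text
clock: 34.88
tool_pos: [0.4517, -0.3875, 0.0119]
eef_rot: [-0.0, 1.0, 0.0, 0.0]
contact_force: [-0.1, -0.7, 0.3]
opening: 0.442
```

Call:
{"method": "play_rows", "body": {
  "commands": [
    {"delta_rot":[0,0,0],"travel":[0,0,-0.1],"gripper":-1},
    {"delta_rot":[0,0,0],"travel":[0,0,-0.3],"gripper":-1},
    {"delta_rot":[0,0,0],"travel":[0,0,-0.6],"gripper":-1},
    {"delta_rot":[0,0,0],"travel":[0,0,-0.9],"gripper":-1},
    {"delta_rot":[0,0,0],"travel":[0,0,-1],"gripper":-1},
    {"delta_rot":[0,0,0],"travel":[0,0,-1],"gripper":-1}
  ]
}}

```text
clock: 35.62
tool_pos: [0.4518, -0.3878, 0.1627]
eef_rot: [0.0, 1.0, -0.001, 0.001]
contact_force: [-0.4, 0.4, -1.5]
opening: 0.447
```

Call:
{"method": "play_rows", "body": {
  "commands": [
    {"delta_rot":[0,0,0],"travel":[-0.06,0.13,-0.1],"gripper":-1},
    {"delta_rot":[0,0,0],"travel":[-0.17,0.36,-0.2],"gripper":-1},
    {"delta_rot":[0,0,0],"travel":[-0.29,0.61,-0.2],"gripper":-1},
    {"delta_rot":[0,0,0],"travel":[-0.393,0.837,-0.2],"gripper":-1}
  ]
}}

```text
clock: 36.12
tool_pos: [0.5114, -0.2582, 0.1915]
eef_rot: [-0.001, 1.0, 0.001, -0.0]
contact_force: [-0.1, 0.8, -1.2]
opening: 0.445
```

Call:
{"method": "play_rows", "body": {
  "commands": [
    {"delta_rot":[0,0,0],"travel":[-0.1,0.22,0],"gripper":-1},
    {"delta_rot":[0,0,0],"travel":[-0.22,0.47,0],"gripper":-1},
    {"delta_rot":[0,0,0],"travel":[-0.33,0.7,0.05],"gripper":-1},
    {"delta_rot":[0,0,0],"travel":[-0.393,0.837,0.15],"gripper":-1},
    {"delta_rot":[0,0,0],"travel":[-0.393,0.837,0.3],"gripper":-1},
    {"delta_rot":[0,0,0],"travel":[-0.393,0.837,0.4],"gripper":-1},
    {"delta_rot":[0,0,0],"travel":[-0.393,0.837,0.4],"gripper":-1},
    {"delta_rot":[0,0,0],"travel":[-0.393,0.837,0.4],"gripper":-1}
  ]
}}

```text
clock: 37.12
tool_pos: [0.5698, -0.1364, 0.1323]
eef_rot: [0.0, 1.0, 0.0, 0.0]
contact_force: [-0.1, 0.0, -1.1]
opening: 0.443
```

Call:
{"method": "play_rows", "body": {
  "commands": [
    {"delta_rot":[0,0,0],"travel":[0,0,0.06],"gripper":-1},
    {"delta_rot":[0,0,0],"travel":[0,0,0.12],"gripper":-1},
    {"delta_rot":[0,0,0],"travel":[0,0,0.15],"gripper":-1},
    {"delta_rot":[0,0,0],"travel":[0,0,0.16],"gripper":-1},
    {"delta_rot":[0,0,0],"travel":[0,0,0.16],"gripper":-1}
  ]
}}

```text
clock: 37.75
tool_pos: [0.5695, -0.1363, 0.1078]
eef_rot: [-0.0, 1.0, 0.0, -0.0]
contact_force: [-0.9, 0.5, -0.5]
opening: 0.446
```

Call:
{"method": "play_rows", "body": {
  "commands": [
    {"delta_rot":[0,0,0],"travel":[0,0,0.003],"gripper":-1},
    {"delta_rot":[0,0,0],"travel":[0,0,0.005],"gripper":-1},
    {"delta_rot":[0,0,0],"travel":[0,0,0.005],"gripper":-1}
  ]
}}

```text
clock: 38.12
tool_pos: [0.5696, -0.1364, 0.1072]
eef_rot: [-0.0, 1.0, 0.0, 0.0]
contact_force: [0.0, -0.4, -0.9]
opening: 0.446
```

Next I ease down another ~0.5 mm, release, rise and withdraw.

Call:
{"method": "play_rows", "body": {
  "commands": [
    {"delta_rot":[0,0,0],"travel":[0,0,0.004],"gripper":-1},
    {"delta_rot":[0,0,0],"travel":[0,0,0.004],"gripper":-0.5},
    {"delta_rot":[0,0,0],"travel":[0,0,0.004],"gripper":1},
    {"delta_rot":[0,0,0],"travel":[0,0,0.004],"gripper":1},
    {"delta_rot":[0,0,0],"travel":[0,0,0.004],"gripper":1},
    {"delta_rot":[0,0,0],"travel":[0,0,0.004],"gripper":1},
    {"delta_rot":[0,0,0],"travel":[0,0,0.004],"gripper":1},
    {"delta_rot":[0,0,0],"travel":[0,0,-0.2],"gripper":1},
    {"delta_rot":[0,0,0],"travel":[0,0,-0.5],"gripper":1},
    {"delta_rot":[0,0,0],"travel":[0,0,-0.8],"gripper":1},
    {"delta_rot":[0,0,0],"travel":[0,0,-0.8],"gripper":1}
  ]
}}

```text
clock: 39.5
tool_pos: [0.5719, -0.1363, 0.2307]
eef_rot: [0.0, 1.0, -0.0, 0.004]
contact_force: [-0.9, 0.3, -0.4]
opening: 1.001
```

Call:
{"method": "play_rows", "body": {
  "commands": [
    {"delta_rot":[0,0,0],"travel":[0.25,-0.2,0],"gripper":1},
    {"delta_rot":[0,0,0],"travel":[0.5,-0.5,0],"gripper":1},
    {"delta_rot":[0,0,0],"travel":[0.7,-0.8,0],"gripper":1},
    {"delta_rot":[0,0,0],"travel":[0.8,-1,0],"gripper":1},
    {"delta_rot":[0,0,0],"travel":[0.8,-1,0],"gripper":1},
    {"delta_rot":[0,0,0],"travel":[0.8,-1,0],"gripper":1}
  ]
}}

```text
clock: 40.25
tool_pos: [0.45, -0.2851, 0.2267]
eef_rot: [-0.001, 1.0, 0.001, 0.0]
contact_force: [-0.5, 0.8, -0.1]
opening: 1.002
```

```bash
python3 - <<'E'
from h import *
s=viewer.snapshot("side");t=viewer.snapshot("top");save("f1",t["color"][120:290,90:420],2.4)
for n,c,z in(("red",(.444,.384),.07),("black",(.577,.13),.048),("green",(.57,-.1365),.127)):
    print(n,fit(s,c,z,.02),fit(t,c,z,.02,zb=.0015))
print("table",fit(t,(.57,-.137),.103,.032,inner=.022,zb=.0015),fit(t,(.444,.384),.046,.032,inner=.022,zb=.0015),fit(t,(.577,.13),.024,.032,inner=.022,zb=.0015,tol=.003))
for c in("side","top"):
  for l,q0 in(("chamber",(.6714,-.441)),("dome",(.776,.0465)),("trackball",(.649,.3643))):
    P=cloud(s if c=="side" else t)
    for o in viewer.outline_of(c,l)[:1]:
        q=P[o["pixels"]];q=q[~np.isnan(q[:,0])];k=q[q[:,2]>np.percentile(q[:,2],90)-.006];print(c,l,(k.max(0)+k.min(0))[:2]/2,q0)
E
```

```text
Traceback (most recent call last):
  File "h.py", line 27, in fit
    sc=np.array([[(np.hypot(*(Q-(c[0]+a,c[1]+b)).T)<rad).sum() - (np.hypot(*(Q-(c[0]+a,c[1]+b)).T)>=rad).sum() for b in g] for a in g])
                              ~^~~~~~~~~~~~~~~~
ValueError: operands could not be broadcast together with shapes (0,) (2,)
```

View pics/f1.png

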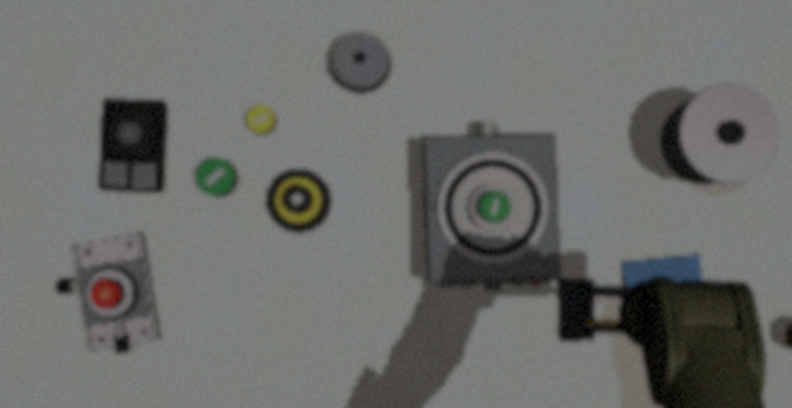

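All three specimens stand on their new places: red at (134,242), black at (214,203) and green at (296,206). In the side view the arm hides one of them, so the final numbers come from the top camera.

```bash
python3 - <<'E'
from h import *
t=viewer.snapshot("top");P=cloud(t)
for n,c,z,zp in(("red",(.444,.384),.07,.046),("black",(.577,.13),.048,.024),("green",(.57,-.1365),.127,.103)):
    print(n,fit(t,c,z,.02,zb=.0015),"place",fit(t,c,zp,.032,inner=.022,zb=.0015,tol=.003))
for l,q0 in(("chamber",(.6714,-.441)),("dome",(.776,.0465)),("trackball",(.649,.3643))):
    for o in viewer.outline_of("top",l)[:1]:
        q=P[o["pixels"]];q=q[~np.isnan(q[:,0])];k=q[q[:,2]>np.percentile(q[:,2],90)-.006];print(l,(k.max(0)+k.min(0))[:2]/2,q0)
print(r.get_state()["clock"]);r.finish_job()
E
```

```text
red (array([0.445, 0.383]), 108, np.float64(0.0009)) place (array([0.4455, 0.383 ]), 85, np.float64(0.0007))
black (array([0.578, 0.13 ]), 87, np.float64(0.0009)) place (array([0.577, 0.129]), 96, np.float64(0.0013))
green (array([ 0.571 , -0.1365]), 105, np.float64(0.0007)) place (array([ 0.571 , -0.1365]), 91, np.float64(0.001))
chamber [ 0.6731392  -0.44102993] (0.6714, -0.441)
dome [0.77594259 0.04492088] (0.776, 0.0465)
trackball [0.64598161 0.3657147 ] (0.649, 0.3643)
40.55
the job is handed in; nothing more can be done
```

The three specimens have each moved on one place, and the job was handed in at about 40.6 s with the gripper open and clear. I parked green on the blue tile, moved black from the stage to the storage base, moved red from the coater to the stage, then moved green from the tile to the coater table. The larger green and the yellow look-alikes were left alone.

**Last checks (top camera):**
- **Placement:** each specimen is within about 1.5 mm of the centre of its place, upright with its polished face up.
- **Bystanders:** the chamber, dome cover and trackball are within about 3 mm of their first readings, which is camera noise.
- **Not confirmed:** the final side-camera check failed because the arm was in its view, so the final green position rests on the top camera and the tool position.

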